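Clear up after varnishing: rinse the brush, nest the pots

TASK

Clear up after the varnishing: nest the empty metal pots inside one another in the low metal pan, from the widest to the narrowest, each standing upright on the bottom of the next wider one there is. Rinse the varnish brush by dipping its bristles well into the open glass jar, and then lay it in the notches of the wooden brush rest to drain, its bristles clear of the bench. Nesting and rinsing may come in either order; keep the jar upright where it stands, and leave the other things on the bench alone.

Things in the scene. Friction and masses are not known exactly. Their poses are not given: they have to be found in the camera images.
- pan: low round bare-metal pan, 26 mm high, 160 mm across over its rolled rim, 144 mm inside the mouth, 134 mm at the floor, base 4 mm thick; loose, 0.45 kg. Origin: centre of the underside, z up.
- pot_a: widest bare-metal open pot, 46 mm high; 138 mm across over its rolled rim (a solid bead 8 mm wide radially, 9 mm high), 122 mm inside the mouth; tapered wall 3 mm thick, 128 mm across outside under the rim, 116 at the foot; base 4 mm. Origin: centre of the underside, z up. 0.24 kg. May be absent (two or three of a, b, c are there).
- pot_b: second widest bare-metal open pot, 62 mm high; 120 mm across over its rolled rim (a solid bead 8 mm wide radially, 9 mm high), 104 mm inside the mouth; tapered wall 3 mm thick, 110 mm across outside under the rim, 98 at the foot; base 4 mm. Origin: centre of the underside, z up. 0.22 kg. May be absent.
- pot_c: third widest bare-metal open pot, 78 mm high; 102 mm across over its rolled rim (a solid bead 8 mm wide radially, 9 mm high), 86 mm inside the mouth; tapered wall 3 mm thick, 92 mm across outside under the rim, 80 at the foot; base 4 mm. Origin: centre of the underside, z up. 0.20 kg. May be absent.
- pot_d: narrowest, tallest bare-metal open pot, 94 mm high; 84 mm across over its rolled rim (a solid bead 8 mm wide radially, 9 mm high), 68 mm inside the mouth; tapered wall 3 mm thick, 74 mm across outside under the rim, 62 at the foot; base 4 mm. Origin: centre of the underside, z up. 0.18 kg. Always there. Nested, each rim stands 20 mm or more above the next wider one.
- rinse_jar: open round glass jar without lid, 75 mm high, 92 mm across outside, 84 mm inside, floor 6 mm thick, empty; loose, 0.6 kg. On one side of the pan, the brush rest on the other. Origin: centre of the underside, z up.
- brush: flat varnish brush, 185 mm long, 0.07 kg, lying flat: wooden handle 110 mm long, 22 wide, 12 thick (z 1 to 13 mm), steel ferrule 36 wide, 14 thick, stiff bristles 45 long, 34 wide. Origin: under the middle of the handle, level with the ferrule's underside; x to the bristles, y across, z up out of the flat side. Balances about 18 mm from the origin towards the bristles.
- brush_tip (a point): middle of the bristles' end, 130 mm from the brush's origin along its x, 7 mm along its z.
- brush_rest: wooden brush rest, 86 x 66 mm, 40 mm high; loose: base 10 mm thick, two upright cheeks 10 mm thick at x = -32 and +32 mm, each with a notch 36 mm wide (y), open above, floor 27 mm above the bench. The handle lies along x in both notches (brush origin over the rest's, 26 mm up; bristles to either end); 54 mm free between the cheeks. Origin: centre of the underside.
- glue_bottle: white glue bottle with a red cap, 57 mm across, 192 mm tall, at the back of the bench; bystander. Origin: centre of the underside.
- tape_measure: yellow pocket tape measure, 98 mm long, 65 mm high, at the right edge of the bench; bystander.

How it is judged:
By the outcome, as a careful person would: the job done as asked, in the order asked, and still so for the second after the job is handed in, with the robot touching nothing.
Of pot_a, pot_b, pot_c only 2 to 3 are there at a start; the rules pass over those that are not, and their reading is None.
At some moment in a run one of pot_a, pot_b, pot_c, pot_d may be knocked a few centimetres aside while the robot is not near it.
It also fails if it takes over 208 s, if anything falls off the work surface, if the arm or the gripper's body presses on something with over 40 N, if the wrist force passes 120 N, or if a joint passes its speed limit or range.

ROBOT

A 6-joint arm with a two-finger parallel gripper is mounted at the origin on the work surface; the furniture and walls round the work are solid. World frame = base frame: x ahead of the robot, y to its left, z up, the work surface at z = 0. Lengths are in m, angles in rad, forces in N, time in s.
With the tool pointing down it reaches from about 0.25 to 0.725 m from the base axis. Payload 4 kg.
Tool frame: the origin (TCP) lies midway between the tips of the shut fingers; the grasp point (between the pads) lies bot.pinch_z behind it (bot.pinch_z is the distance from the TCP to the grasp point, in m); z points along the fingers, y is the line along which they close (so a half turn about z gives the same grasp; the last joint's range is limited). The gripper opens to 85 mm and grips with 20 to 120 N. Pads are 22 mm wide; open, the fingers measure 114 mm over their backs; the gripper's body (76 mm by 85 mm) begins 54 mm behind the grasp point. The pads swing forward as they close: fully open they stand 13 mm farther back than shut.
Start: joints at [-1.292, 0.241, 0.005, 1.335, 0, 1.571], TCP at [0.138, -0.481, 0.231] pointing down, gripper open.
Joint ranges: [-2.72, 2.72], [-1.05, 1.87], [-1.09, 1.28], [-1.99, 2.15], [-1.42, 1.44], [-3.14, 3.14]. Speed limits (rad/s): [2.79, 2.79, 3.14, 3.14, 3.14, 3.14].

INTERFACE

Orientations are given as a unit quaternion [x, y, z, w].
In Python, from workcell import bot gives the robot as it stands.
- The arm moves only by the tool jog_arm, called after "Call:" as name(argument=value, ...), one argument or row to a line, values as JSON. Schema: {"type":"object","properties":{"motion":{"type":"object","properties":{"ax":{"type":"array","items":{"type":"number"},"minItems":1,"maxItems":10},"ay":{"type":"array","items":{"type":"number"},"minItems":1,"maxItems":10},"az":{"type":"array","items":{"type":"number"},"minItems":1,"maxItems":10},"x":{"type":"array","items":{"type":"number"},"minItems":1,"maxItems":10},"y":{"type":"array","items":{"type":"number"},"minItems":1,"maxItems":10},"z":{"type":"array","items":{"type":"number"},"minItems":1,"maxItems":10},"aperture":{"type":"array","items":{"type":"number"},"minItems":1,"maxItems":10}},"additionalProperties":false,"required":["ax","ay","az","x","y","z","aperture"]},"only":{"type":"string"},"quiet":{"type":"boolean"},"lines":{"type":"string"}},"required":["motion"],"additionalProperties":false}. motion is an object with one list for each field, all of the same length, 1 to 10, a row being the entries at one place: ax, ay, az (a rotation vector in parts of the range, where 1.0 means pi rad), x, y, z (the shift in shares of 75 cm (1.0 is 75 cm)), aperture (the finger opening in m); each row is the pose to reach, as a shift and turn from the pose commanded when the call began, along the tool's axes at that moment; what a row does not reach only later rows make up. A row lasts 1/8 s, in which the tool goes at most 0.0625 m and 0.188 rad, less where a joint would pass 70% of its speed; a pose out of reach is approached as far as the arm can. The fingers move at their own pace and stop on an object; the grip force is fixed at half the most. Time passes only in rows, so rows that do not move let the fingers close. The tool returns the time, the measured TCP pose, the force, the opening and the grip force at its end. only (a regular expression) keeps the lines of the reply that match it, lines (a string "A,B") keeps lines A to B, and quiet returns only ok. Input that does not fit is refused with a message, and nothing moves.
- bot.get_obs(): the state, without advancing time (a new reading comes with each control period).
- bot.camera(name): name is "side" or "top" or "wrist"; returns the picture (420x560x3 uint8, red, green, blue); there is no depth.
- bot.calibration(name): a dict with "mtx" (3x3 intrinsics, pixels), "R" (3x3) and "t" (3): a world point X has camera coordinates R X + t. Camera axes: x right, y down, z forward; pixel columns grow to the right and rows downward; lengths in m; the calibration is good to about 2 mm. A picture is of the moment at which its call begins: read the wrist's pose just before it. calibration takes no time and is no camera call; for the wrist camera it gives the pose at the moment of the call.
- bot.job_done(): hands the job in; it is judged then, once.
The state is a dict: "clock": time; "joint_pos": joint angles; "joint_vel": joint speeds; "tau": joint torques, N m; "eef_pos": TCP position; "tool_rot": TCP orientation; "ft_force": force on the tool from outside, world axes, zero at the start; "ft_torque": the same for the moment, N m; "grip_width": finger opening in m; "grasp_force": force on a finger pad.
Only numpy, scipy, OpenCV 4.12 (cv2) and the standard library are available. Lean on these libraries where they do the work, as an engineer would, in place of code of your own. Each camera call takes 0.05 s, during which the arm holds its last target. There are 200 camera calls.

## Working session

There is one attempt and no reset: what is moved stays moved. The work goes in short steps, Python scripts to look and compute and a tool call to move; the robot and the scene stay as the last step left them, time stands still between calls to the robot, and variables do not carry over. Pictures are saved under pics/ and viewed, at most 14 in all, crops included, and the job is handed in when it is done.

```bash
ls; mkdir -p pics; python3 - <<'E'
from workcell import bot
import cv2,numpy as np
print(bot.get_obs(),bot.pinch_z)
for n in("top","side"):
    c=bot.calibration(n);print(n,{k:np.round(v,4).tolist() for k,v in c.items()})
    cv2.imwrite(f"pics/{n}0.png",cv2.resize(bot.camera(n)[:,:,::-1],(800,600),interpolation=cv2.INTER_CUBIC))
E
```

```text
pics
workcell.py
{'clock': 0.0, 'joint_pos': array([-1.29201633e+00,  2.41398703e-01,  3.69651674e-03,  1.33520743e+00,
       -2.48680302e-06,  1.57078034e+00]), 'joint_vel': array([ 0.00016436,  0.00209107,  0.00034774,  0.00048939, -0.00017013,
       -0.00063081]), 'tau': array([ 1.85787547e-03, -3.72320116e+01,  2.52407169e+01,  1.69600704e-02,
        3.17920103e-05,  3.79952880e-06]), 'eef_pos': array([ 0.13741219, -0.48007233,  0.23040952]), 'tool_rot': array([ 9.90299270e-01,  1.38946893e-01, -1.48032320e-04, -1.04622557e-03]), 'ft_force': array([-0.52402507, -0.09613265,  0.06713189]), 'ft_torque': array([0.00589366, 0.06187503, 0.00535362]), 'grasp_force': 0.0, 'grip_width': 0.08514299459409018} 0.0187
top {'mtx': [[410.1314, 0.0, 277.5358], [0.0, 410.1314, 211.9464], [0.0, 0.0, 1.0]], 'R': [[-0.027, -0.9996, -0.0124], [-0.9924, 0.0283, -0.1194], [0.1197, 0.0091, -0.9928]], 't': [0.008, 0.5404, 1.2466]}
side {'mtx': [[425.0986, 0.0, 279.5868], [0.0, 425.0986, 201.8605], [0.0, 0.0, 1.0]], 'R': [[-0.8878, -0.4602, -0.0072], [-0.1835, 0.3682, -0.9115], [0.4221, -0.8079, -0.4113]], 't': [0.4941, 0.1439, 0.8443]}
```

View pics/top0.png

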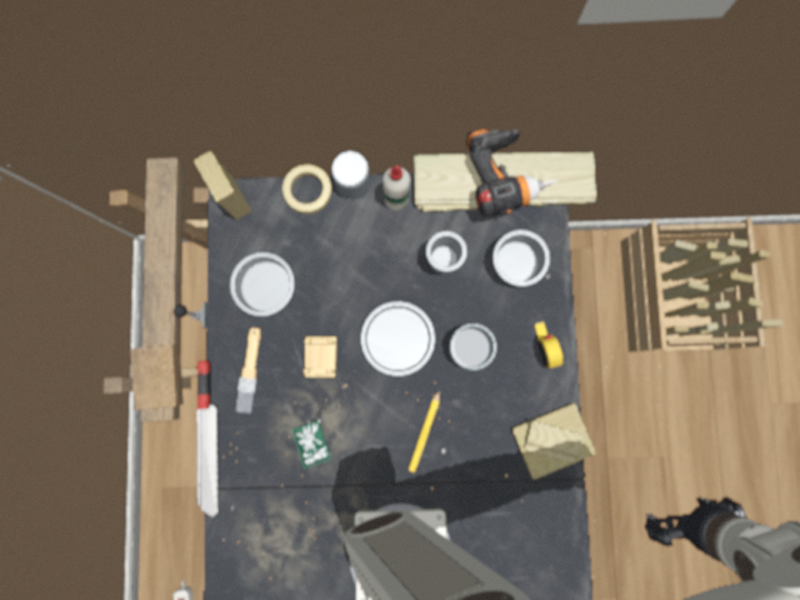

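View pics/side0.png

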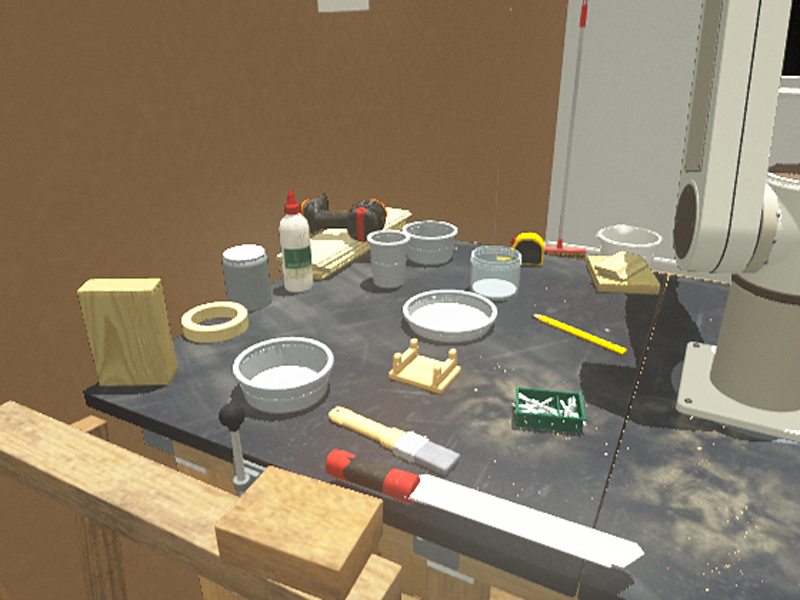

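The top view shows pot a-like at (262,284), d at (445,252), b/c-like at (520,258), pan (398,339), jar (472,347), rest (321,357), and brush from (255,330) to bristles at (245,410). I'll enlarge it to measure.

```bash
cat > h.py <<'E'
import numpy as np,cv2
from workcell import bot
from scipy.spatial.transform import Rotation as Ro
def w(n,u,v,z,c=None):
    "pixel (original 560x420 coords) -> world point at height z"
    c=c or bot.calibration(n); d=c["R"].T@np.linalg.solve(c["mtx"],[u,v,1.]); o=-c["R"].T@c["t"]
    return o+d*(z-o[2])/d[2]
def pr(n,X,c=None):
    c=c or bot.calibration(n); p=c["mtx"]@(c["R"]@np.array(X)+c["t"]); return p[:2]/p[2]
def snap(n,f,x0=0,y0=0,x1=560,y1=420,s=1,circ=()):
    c=bot.calibration(n); im=bot.camera(n)[y0:y1,x0:x1,::-1]
    im=cv2.resize(im,None,fx=s,fy=s,interpolation=cv2.INTER_CUBIC)
    for (x,y,z,r) in circ:
        a=np.linspace(0,2*np.pi,60)
        P=[((pr(n,[x+r*np.cos(t),y+r*np.sin(t),z],c)-[x0,y0]+.5)*s-.5) for t in a]
        cv2.polylines(im,[np.int32(np.round(P))],True,(0,0,255),1)
    cv2.imwrite("pics/"+f,im)
def tool():
    o=bot.get_obs(); return o["eef_pos"],Ro.from_quat(o["tool_rot"])
def go(p,yaw=None,R=None):
    "shift+turn in tool axes to reach TCP p; yaw: direction angle of tool y(finger line), tool down"
    q,Rt=tool()
    if R is None:
        y=np.array([np.cos(yaw),np.sin(yaw),0]);best=None
        for s in(1,-1):
            z=np.array([0,0,-1.]);M=Ro.from_matrix(np.c_[np.cross(s*y,z),s*y,z]);rv=(Rt.inv()*M).as_rotvec()
            if best is None or np.linalg.norm(rv)<np.linalg.norm(best):best=rv
    else: best=(Rt.inv()*R).as_rotvec()
    print("rv",np.round(best,3),"d",np.round(Rt.inv().apply(np.array(p)-q),4),"at",np.round(q,4))
E
python3 - <<'E'
from h import *
for nm,u,v,z,in (("a",262,284,.046),("b",520,258,.062),("d",445.5,251.5,.094),("pan",398,339,.026),("jar",472.5,346.5,.075),("rest",321,357,.04),("bh",255,330,.013),("bt",244.5,411,.007)):
    print(nm,np.round(w("top",u*.7-.15,v*.7-.15,z),4))
A=[(*w("top",262*.7-.15,284*.7-.15,.046)[:2],.046,.069),(*w("top",520*.7-.15,258*.7-.15,.062)[:2],.062,.06),(*w("top",445.5*.7-.15,251.5*.7-.15,.094)[:2],.094,.042),
(*w("top",398*.7-.15,339*.7-.15,.026)[:2],.026,.08),(*w("top",472.5*.7-.15,346.5*.7-.15,.075)[:2],.075,.046)]
snap("top","top1.png",140,145,420,295,2.85,A)
E
```

```text
a [0.5887 0.2846 0.046 ]
b [ 0.6265 -0.2744  0.062 ]
d [ 0.6388 -0.1128  0.094 ]
pan [ 0.4621 -0.0076  0.026 ]
jar [ 0.4393 -0.1631  0.075 ]
rest [0.4272 0.1588 0.04  ]
bh [0.4915 0.308  0.013 ]
bt [0.3153 0.3322 0.007 ]
```

View pics/top1.png

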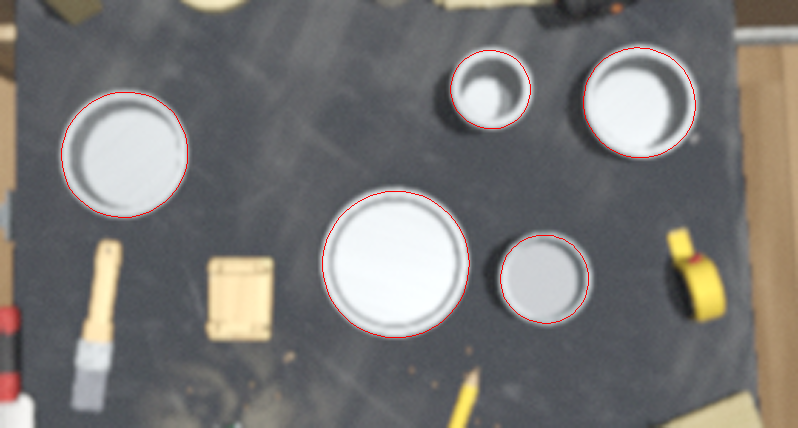

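Overlaid circles of the given rim sizes fit a (138 mm, left), b (120 mm, right), d, the pan and the jar; c is absent. The rest's long axis runs along world x. I'll refine the circles numerically and go to pot a.

```bash
cat >> h.py <<'E'
from scipy.optimize import minimize
Rr=dict(pan=(.08,.026),a=(.069,.046),b=(.06,.062),d=(.042,.094))
def find(k,g,wide=.05,z=None):
    "rim circle of known radius in the top picture: bright inside edge, dark outside"
    r,h=Rr[k]; z=z or h; c=bot.calibration("top"); im=cv2.GaussianBlur(cv2.cvtColor(bot.camera("top"),cv2.COLOR_RGB2GRAY),(0,0),.6).astype(np.float32)
    a=np.linspace(0,2*np.pi,90,endpoint=False); cs=np.c_[np.cos(a),np.sin(a),0*a]
    def ring(x,y,q):
        X=np.array([x,y,z])+q*cs; p=(c["R"]@X.T).T+c["t"]; p=p@c["mtx"].T; p=(p[:,:2]/p[:,2:]).astype(np.float32)
        return cv2.remap(im,p[:,:1],p[:,1:],cv2.INTER_LINEAR)[:,0]
    f=lambda v:-np.mean(np.clip(ring(*v,r-.004)-ring(*v,r+.005),-50,90))
    G=[(f((g[0]+i,g[1]+j)),g[0]+i,g[1]+j) for i in np.arange(-wide,wide+.001,.005) for j in np.arange(-wide,wide+.001,.005)]
    m=min(G); s=minimize(f,m[1:],method="Nelder-Mead",options=dict(initial_simplex=[[m[1],m[2]],[m[1]+.004,m[2]],[m[1],m[2]+.004]]))
    print(k,np.round(s.x,4),"score",round(-s.fun,1)); return s.x
E
python3 - <<'E'
from h import *
for k,g in dict(pan=(.462,-.008),a=(.589,.285),b=(.6265,-.274),d=(.639,-.113)).items():
    x=find(k,g); 
    if k=="a": A=x
th=np.arctan2(A[1],A[0]); g=A-.065*np.array([np.cos(th),np.sin(th)]); print(th,g); go([*g,.11],th)
E
```

```text
pan [ 0.4652 -0.0071] score 90.0
a [0.5904 0.2856] score 89.2
b [ 0.6285 -0.2777] score 89.9
d [ 0.6412 -0.1143] score 89.9
0.4504761749447887 [0.53191194 0.25725521]
rv [-0.     0.     1.399] d [ 0.5822 -0.6007  0.1214] at [ 0.1376 -0.4805  0.2311]
```

```bash
sed -i 's/-50,90/-50,255/; s/for s in(1,-1):/for s in(1,):/' h.py; python3 - <<'E'
from h import *
for k,g in dict(pan=(.462,-.008),a=(.589,.285),b=(.6265,-.274),d=(.639,-.113)).items():
    x=find(k,g,.03) 
    if k=="a": A=x
th=np.arctan2(A[1],A[0]); g=A-.065*np.array([np.cos(th),np.sin(th)]); print(th,g); go([*g,.11],th)
E
```

```text
pan [ 0.4644 -0.0065] score 113.9
a [0.5895 0.2851] score 99.6
b [ 0.6278 -0.2767] score 116.3
d [ 0.6403 -0.1143] score 110.6
0.4503882557163729 [0.5310056  0.25675927]
rv [ 0.    -0.    -1.742] d [ 0.5812 -0.6007  0.1213] at [ 0.1376 -0.4807  0.2313]
```

The rows are not in the units I measure in: shifts go in shares of 75 cm and turns go in shares of pi rad. I convert before sending: -0.601 m / 0.75 = -0.8013, 0.581 m / 0.75 = 0.7747, -1.742 rad / 3.1416 = -0.5545.

Call:
jog_arm(
  motion={"ax":[0, 0, 0, 0, 0, 0, 0, 0, 0, 0], "ay":[0, 0, 0, 0, 0, 0, 0, 0, 0, 0], "az":[-0.5545, -0.5545, -0.5545, -0.5545, -0.5545, -0.5545, -0.5545, -0.5545, -0.5545, -0.5545], "x":[0.7747, 0.7747, 0.7747, 0.7747, 0.7747, 0.7747, 0.7747, 0.7747, 0.7747, 0.7747], "y":[-0.8013, -0.8013, -0.8013, -0.8013, -0.8013, -0.8013, -0.8013, -0.8013, -0.8013, -0.8013], "z":[0, 0, 0, 0, 0, 0, 0, 0, 0, 0], "aperture":[0.04, 0.04, 0.04, 0.04, 0.04, 0.04, 0.04, 0.04, 0.04, 0.04]},
)

```text
clock: 1.8
eef_pos: [0.4324, 0.073, 0.2317]
tool_rot: [0.53, 0.848, 0.0, 0.001]
ft_force: [-0.1, -0.3, 1.1]
grip_width: 0.0397
grasp_force: 0.0
```

```bash
python3 - <<'E'
from h import *
print(bot.get_obs()["joint_pos"]);A=find("a",(.5895,.285),.03)
th=np.arctan2(A[1],A[0]); g=A-.065*np.array([np.cos(th),np.sin(th)]);go([*g,.032],th)
E
```

```text
[ 1.67510678e-01  1.17725680e-01 -1.45176643e-01  1.30655746e+00
 -4.22015549e-04  1.28516007e+00]
a [0.5898 0.2855] score 81.8
rv [ 0.006 -0.003  0.009] d [0.1163 0.1632 0.2008] at [0.4359 0.0793 0.2314]
```

Call:
jog_arm(
  motion={"ax":[0, 0, 0, 0, 0, 0, 0], "ay":[0, 0, 0, 0, 0, 0, 0], "az":[0, 0, 0, 0, 0, 0, 0], "x":[0.1547, 0.1547, 0.1547, 0.1547, 0.1547, 0.1547, 0.1547], "y":[0.2173, 0.2173, 0.2173, 0.2173, 0.2173, 0.2173, 0.2173], "z":[0, 0, 0.0533, 0.1333, 0.16, 0.16, 0.16], "aperture":[0.04, 0.04, 0.04, 0.04, 0.04, 0.04, 0.04]},
)

```text
clock: 2.72
eef_pos: [0.5288, 0.2462, 0.1129]
tool_rot: [0.532, 0.847, 0.001, 0.001]
ft_force: [0.8, 0.2, 0.6]
grip_width: 0.04
grasp_force: 0.0
```

```bash
python3 - <<'E'
from h import *
A=np.array([.5897,.2853])
th=np.arctan2(A[1],A[0]); g=A-.065*np.array([np.cos(th),np.sin(th)]);go([*g,.032],th)
snap("wrist","w1.png")
E
```

```text
rv [ 0.002  0.    -0.001] d [0.0087 0.0067 0.0809] at [0.5288 0.2462 0.1129]
```

View pics/w1.png

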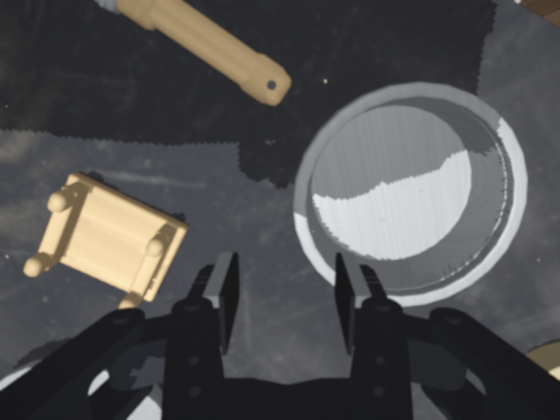

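The wrist view shows pot a's rim spanning columns 293–527 and rows 82–308, with the right finger over its inside. I'll check the prediction against that.

```bash
cat >> h.py <<'E'
def fitw(k,box,z=None):
    "rim centre from the rim's bounding box (left,right,top,bottom) in the wrist picture"
    r,h=Rr[k];c=bot.calibration("wrist");a=np.linspace(0,6.2832,180)
    def bb(v): P=np.array([pr("wrist",[v[0]+r*np.cos(t),v[1]+r*np.sin(t),z or h],c) for t in a]);return np.r_[P[:,0].min(),P[:,0].max(),P[:,1].min(),P[:,1].max()]-box
    from scipy.optimize import least_squares
    x0=w("wrist",(box[0]+box[1])/2,(box[2]+box[3])/2,z or h,c)[:2]
    s=least_squares(bb,x0,diff_step=1e-3);print(k,np.round(s.x,4),"res",np.round(s.fun,1));return s.x
E
python3 - <<'E'
from h import *
A=fitw("a",[293,527,82,308])
E
```

```text
a [0.5898 0.2858] res [-0.7  0.7  0.4 -0.4]
```

Both agree within 1 mm. I'll descend and close.

Scaled: 0.081 m / 0.75 = 0.108, 0.06 m / 0.75 = 0.08.

Call:
jog_arm(
  motion={"ax":[0, 0, 0, 0, 0, 0, 0, 0], "ay":[0, 0, 0, 0, 0, 0, 0, 0], "az":[0, 0, 0, 0, 0, 0, 0, 0], "x":[0.0116, 0.0116, 0.0116, 0.0116, 0.0116, 0.0116, 0.0116, 0.0116], "y":[0.0093, 0.0093, 0.0093, 0.0093, 0.0093, 0.0093, 0.0093, 0.0093], "z":[0.04, 0.08, 0.108, 0.108, 0.108, 0.108, 0.108, 0.108], "aperture":[0.04, 0.04, 0.04, 0.04, 0.0, 0, 0, 0]},
)

```text
clock: 3.78
eef_pos: [0.5318, 0.258, 0.0327]
tool_rot: [0.531, 0.847, 0.002, 0.001]
ft_force: [-3.7, -0.6, 6.0]
grip_width: 0.0068
grasp_force: 56.6
```

Scaled: -0.08 m / 0.75 = -0.1067, -0.04 m / 0.75 = -0.0533.

Call:
jog_arm(
  motion={"ax":[0, 0, 0], "ay":[0, 0, 0], "az":[0, 0, 0], "x":[0, 0, 0], "y":[0, 0, 0], "z":[-0.0533, -0.1067, -0.1067], "aperture":[0, 0, 0]},
)

```text
clock: 4.15
eef_pos: [0.533, 0.2583, 0.1143]
tool_rot: [0.532, 0.847, 0.003, 0.002]
ft_force: [1.2, 0.2, -2.7]
grip_width: 0.0065
grasp_force: 59.6
```

```bash
python3 - <<'E'
from h import *
find("a",(.5897,.2855),.03,z=.126)
go([.464-.064,-.0068,.12],0)
E
```

```text
a [0.5907 0.2839] score 39.4
rv [ 0.004 -0.001  0.45 ] d [-0.1809 -0.2333 -0.009 ] at [0.5314 0.2575 0.1119]
```

Scaled: -0.233 m / 0.75 = -0.3107, -0.181 m / 0.75 = -0.2413, 0.45 rad / 3.1416 = 0.1432.

Call:
jog_arm(
  motion={"ax":[0, 0, 0, 0, 0, 0, 0, 0], "ay":[0, 0, 0, 0, 0, 0, 0, 0], "az":[0.1432, 0.1432, 0.1432, 0.1432, 0.1432, 0.1432, 0.1432, 0.1432], "x":[-0.2413, -0.2413, -0.2413, -0.2413, -0.2413, -0.2413, -0.2413, -0.2413], "y":[-0.3107, -0.3107, -0.3107, -0.3107, -0.3107, -0.3107, -0.3107, -0.3107], "z":[-0.012, -0.012, -0.012, -0.012, -0.012, -0.012, -0.012, -0.012], "aperture":[0, 0, 0, 0, 0, 0, 0, 0]},
)

```text
clock: 5.2
eef_pos: [0.3995, -0.0065, 0.1188]
tool_rot: [0.707, 0.708, -0.0, -0.0]
ft_force: [0.0, -0.8, -2.1]
grip_width: 0.0068
grasp_force: 59.8
```

```bash
python3 - <<'E'
from h import *
go([.464-.064,-.0068,.037],0)
snap("wrist","w2.png")
E
```

```text
rv [-0.001 -0.     0.001] d [-0.0003  0.0005  0.0818] at [ 0.3995 -0.0065  0.1188]
```

View pics/w2.png

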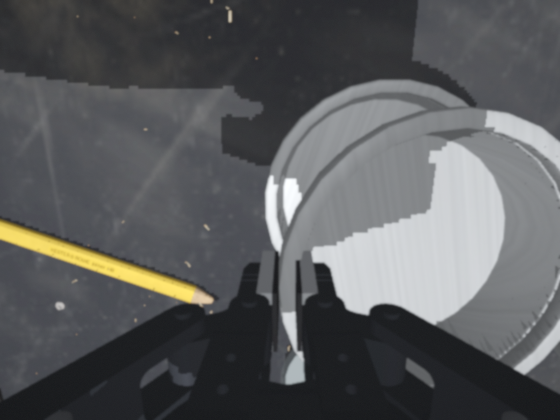

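Pot a hangs level (rim's left edge at about col 285) over the pan, with the pan rim showing behind it at (265,200). Lowering and releasing.

Scaled: 0.082 m / 0.75 = 0.1093, 0.08 m / 0.75 = 0.1067.

Call:
jog_arm(
  motion={"ax":[0, 0, 0, 0, 0, 0, 0, 0, 0], "ay":[0, 0, 0, 0, 0, 0, 0, 0, 0], "az":[0, 0, 0, 0, 0, 0, 0, 0, 0], "x":[0, 0, 0, 0, 0, 0, 0, 0, 0], "y":[0, 0, 0, 0, 0, 0, 0, 0, 0], "z":[0.0533, 0.0867, 0.1, 0.1067, 0.1093, 0.1093, 0.1093, 0.1093, 0.1093], "aperture":[0, 0, 0, 0, 0, 0, 0.03, 0.03, 0.03]},
)

```text
clock: 6.38
eef_pos: [0.3998, -0.0073, 0.0375]
tool_rot: [0.707, 0.707, 0.0, 0.0]
ft_force: [0.4, -0.6, 0.5]
grip_width: 0.0298
grasp_force: 0.0
```

Call:
jog_arm(
  motion={"ax":[0, 0, 0, 0], "ay":[0, 0, 0, 0], "az":[0, 0, 0, 0], "x":[0, 0, 0, 0], "y":[0, 0, 0, 0], "z":[-0.0667, -0.1333, -0.2133, -0.2133], "aperture":[0.04, 0.04, 0.04, 0.04]},
)

```text
clock: 6.88
eef_pos: [0.403, -0.0074, 0.2021]
tool_rot: [0.707, 0.707, 0.004, 0.004]
ft_force: [0.0, -0.4, -0.2]
grip_width: 0.0397
grasp_force: 0.0
```

```bash
python3 - <<'E'
from h import *
B=find("b",(.6278,-.2767),.05);find("d",(.6403,-.1143),.05);find("a",(.464,-.007),.02,z=.05);find("pan",(.464,-.007),.02)
th=np.arctan2(B[1],B[0]); g=B-.056*np.array([np.cos(th),np.sin(th)]);print(th,g);go([*g,.13],th)
E
```

```text
b [ 0.6277 -0.2769] score 110.1
d [ 0.6402 -0.1143] score 104.9
a [ 0.4755 -0.0072] score 42.0
pan [ 0.4654 -0.008 ] score 54.0
-0.4154528406030729 [ 0.57650717 -0.25431437]
rv [-0.003  0.001  0.415] d [-0.247   0.1785  0.0655] at [ 0.3982 -0.0073  0.196 ]
```

Scaled: -0.247 m / 0.75 = -0.3293, 0.1785 m / 0.75 = 0.238, 0.415 rad / 3.1416 = 0.1321.

Call:
jog_arm(
  motion={"ax":[0, 0, 0, 0, 0, 0, 0, 0], "ay":[0, 0, 0, 0, 0, 0, 0, 0], "az":[0.1321, 0.1321, 0.1321, 0.1321, 0.1321, 0.1321, 0.1321, 0.1321], "x":[-0.3293, -0.3293, -0.3293, -0.3293, -0.3293, -0.3293, -0.3293, -0.3293], "y":[0.238, 0.238, 0.238, 0.238, 0.238, 0.238, 0.238, 0.238], "z":[0, 0, 0, 0.0267, 0.0867, 0.0867, 0.0867, 0.0867], "aperture":[0.04, 0.04, 0.04, 0.04, 0.04, 0.04, 0.04, 0.04]},
)

```text
clock: 8.07
eef_pos: [0.5777, -0.2532, 0.1332]
tool_rot: [0.837, 0.547, 0.0, 0.0]
ft_force: [0.2, -0.3, 0.1]
grip_width: 0.0402
grasp_force: 0.0
```

```bash
python3 - <<'E'
from h import *
B=find("b",(.6277,-.2769),.05);find("a",(.464,-.007),.02,z=.05);find("d",(.6403,-.1143),.05)
th=-.4154;g=np.array([ 0.5765,-0.2543]);go([*g,.048],th)
snap("top","top2.png",170,150,430,290,3)
E
```

```text
b [ 0.6291 -0.2759] score 44.2
a [0.4688 0.0058] score 40.2
d [ 0.6407 -0.1132] score 80.1
rv [ 0.003 -0.     0.002] d [-0.0015 -0.0016  0.0864] at [ 0.5783 -0.2534  0.1344]
```

View pics/top2.png

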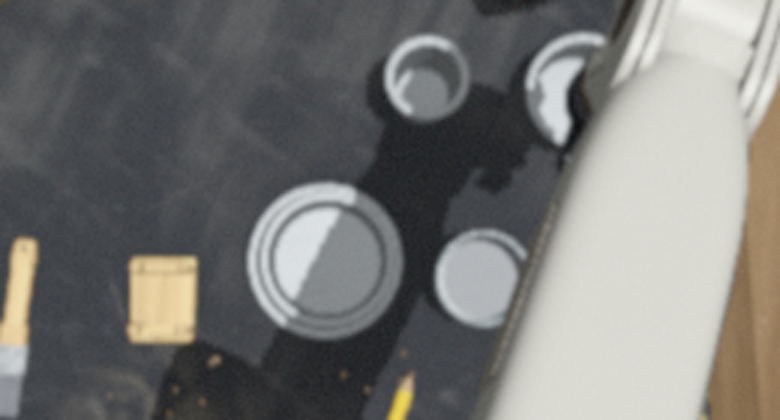

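Pot a sits concentric in the pan (mouth centre about crop (327,260)); b and d are undisturbed. Grasping b.

Scaled: 0.086 m / 0.75 = 0.1147, 0.06 m / 0.75 = 0.08.

Call:
jog_arm(
  motion={"ax":[0, 0, 0, 0, 0, 0, 0, 0], "ay":[0, 0, 0, 0, 0, 0, 0, 0], "az":[0, 0, 0, 0, 0, 0, 0, 0], "x":[-0.002, -0.002, -0.002, -0.002, -0.002, -0.002, -0.002, -0.002], "y":[-0.0021, -0.0021, -0.0021, -0.0021, -0.0021, -0.0021, -0.0021, -0.0021], "z":[0.04, 0.08, 0.1147, 0.1147, 0.1147, 0.1147, 0.1147, 0.1147], "aperture":[0.04, 0.04, 0.04, 0.04, 0, 0, 0, 0]},
)

```text
clock: 9.28
eef_pos: [0.577, -0.2553, 0.0486]
tool_rot: [0.838, 0.546, 0.001, 0.001]
ft_force: [-1.3, 1.9, 8.5]
grip_width: 0.006
grasp_force: 59.5
```

```bash
python3 - <<'E'
from h import *
print(w("top",170+327.5/3,150+260/3,.05));q,R=tool();print(R.inv().apply([.6277-q[0],-.2768-q[1],0]),q)
E
```

```text
[ 0.46213281 -0.0100534   0.05      ]
[0.00079552 0.05506988 0.00019855] [ 0.57697917 -0.25533463  0.04857839]
```

Call:
jog_arm(
  motion={"ax":[0, 0, 0, 0], "ay":[0, 0, 0, 0], "az":[0, 0, 0, 0], "x":[0, 0, 0, 0], "y":[0, 0, 0, 0], "z":[-0.0667, -0.1333, -0.1333, -0.1333], "aperture":[0, 0, 0, 0]},
)

```text
clock: 9.78
eef_pos: [0.5751, -0.2547, 0.1455]
tool_rot: [0.838, 0.546, -0.0, -0.001]
ft_force: [-0.4, 0.1, -3.1]
grip_width: 0.0054
grasp_force: 59.5
```

```bash
python3 - <<'E'
from h import *
go([.465-.056,-.007,.15],0)
E
```

```text
rv [-0.002 -0.    -0.415] d [ 0.1597 -0.2519 -0.0042] at [ 0.5751 -0.2547  0.1455]
```

Scaled: -0.2525 m / 0.75 = -0.3367, 0.1605 m / 0.75 = 0.214, -0.415 rad / 3.1416 = -0.1321.

Call:
jog_arm(
  motion={"ax":[0, 0, 0, 0, 0, 0, 0, 0], "ay":[0, 0, 0, 0, 0, 0, 0, 0], "az":[-0.1321, -0.1321, -0.1321, -0.1321, -0.1321, -0.1321, -0.1321, -0.1321], "x":[0.214, 0.214, 0.214, 0.214, 0.214, 0.214, 0.214, 0.214], "y":[-0.3367, -0.3367, -0.3367, -0.3367, -0.3367, -0.3367, -0.3367, -0.3367], "z":[-0.0053, -0.0053, -0.0053, -0.0053, -0.0053, -0.0053, -0.0053, -0.0053], "aperture":[0, 0, 0, 0, 0, 0, 0, 0]},
)

```text
clock: 10.78
eef_pos: [0.4098, -0.007, 0.1497]
tool_rot: [0.708, 0.707, -0.0, -0.0]
ft_force: [1.2, -0.8, -1.9]
grip_width: 0.0055
grasp_force: 59.7
```

```bash
python3 - <<'E'
from h import *
go([.463-.055,-.008,.0566],0)
q,_=tool();c=[(.463,-.008,.05,.069),(q[0]+.055,q[1],q[2]+.014,.06)]
snap("wrist","w3.png",circ=c);snap("side","s3.png",260,170,460,270,4,circ=c)
E
```

```text
rv [-0.001  0.    -0.001] d [-0.0009 -0.0017  0.0931] at [ 0.4098 -0.007   0.1497]
```

View pics/w3.png

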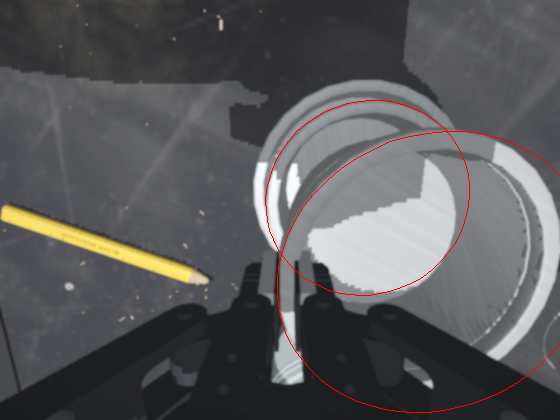

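View pics/s3.png

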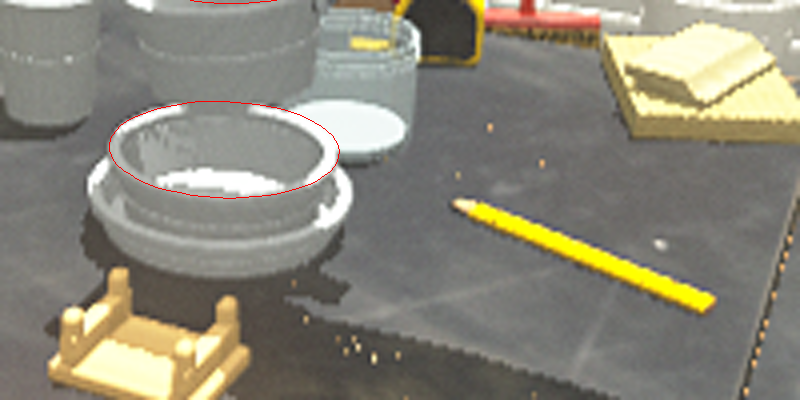

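The side view shows a's rim on the predicted circle, and the wrist view shows b's rim on its predicted circle. Lowering b.

Scaled: 0.093 m / 0.75 = 0.124, 0.091 m / 0.75 = 0.1213.

Call:
jog_arm(
  motion={"ax":[0, 0, 0, 0, 0, 0, 0, 0, 0], "ay":[0, 0, 0, 0, 0, 0, 0, 0, 0], "az":[0, 0, 0, 0, 0, 0, 0, 0, 0], "x":[-0.0013, -0.0013, -0.0013, -0.0013, -0.0013, -0.0013, -0.0013, -0.0013, -0.0013], "y":[-0.0027, -0.0027, -0.0027, -0.0027, -0.0027, -0.0027, -0.0027, -0.0027, -0.0027], "z":[0.0533, 0.0933, 0.1133, 0.1213, 0.124, 0.124, 0.124, 0.124, 0.124], "aperture":[0, 0, 0, 0, 0, 0, 0.03, 0.03, 0.03]},
)

```text
clock: 12.0
eef_pos: [0.4079, -0.0074, 0.0574]
tool_rot: [0.707, 0.707, 0.0, 0.0]
ft_force: [-0.7, 0.6, -0.8]
grip_width: 0.03
grasp_force: 0.0
```

Call:
jog_arm(
  motion={"ax":[0, 0, 0, 0], "ay":[0, 0, 0, 0], "az":[0, 0, 0, 0], "x":[0, 0, 0, 0], "y":[0, 0, 0, 0], "z":[-0.0667, -0.1333, -0.1867, -0.1867], "aperture":[0.04, 0.04, 0.04, 0.04]},
)

```text
clock: 12.5
eef_pos: [0.4101, -0.0074, 0.2006]
tool_rot: [0.707, 0.707, 0.003, 0.003]
ft_force: [-0.2, -0.1, -1.0]
grip_width: 0.0398
grasp_force: 0.0
```

```bash
python3 - <<'E'
from h import *
B=find("d",(.6403,-.1143),.05)
th=np.arctan2(B[1],B[0]); g=B-.038*np.array([np.cos(th),np.sin(th)]);print(th,g);go([*g,.16],th)
E
```

```text
d [ 0.6402 -0.1143] score 105.1
-0.17673728337980457 [ 0.60275754 -0.10765296]
rv [ 0.004 -0.     0.177] d [-0.1003  0.194   0.0393] at [ 0.4086 -0.0073  0.1985]
```

Scaled: 0.194 m / 0.75 = 0.2587, -0.1 m / 0.75 = -0.1333, 0.177 rad / 3.1416 = 0.0563.

Call:
jog_arm(
  motion={"ax":[0, 0, 0, 0, 0, 0, 0], "ay":[0, 0, 0, 0, 0, 0, 0], "az":[0.0563, 0.0563, 0.0563, 0.0563, 0.0563, 0.0563, 0.0563], "x":[-0.1333, -0.1333, -0.1333, -0.1333, -0.1333, -0.1333, -0.1333], "y":[0.2587, 0.2587, 0.2587, 0.2587, 0.2587, 0.2587, 0.2587], "z":[0, 0, 0, 0.0507, 0.0507, 0.0507, 0.0507], "aperture":[0.04, 0.04, 0.04, 0.04, 0.04, 0.04, 0.04]},
)

```text
clock: 13.42
eef_pos: [0.6011, -0.1068, 0.1605]
tool_rot: [0.767, 0.642, 0.0, 0.0]
ft_force: [0.3, 0.3, -0.4]
grip_width: 0.0405
grasp_force: 0.0
```

```bash
python3 - <<'E'
from h import *
go([.6028,-.1077,.08],-.1767)
c=[(.6402,-.1143,.094,.042)]
snap("wrist","w4.png",circ=c)
snap("side","s4.png",260,150,460,260,4,circ=[(.463,-.008,.07,.06)])
E
```

```text
rv [ 0.001 -0.     0.   ] d [-0.0006  0.0017  0.0805] at [ 0.6011 -0.1068  0.1605]
```

View pics/w4.png

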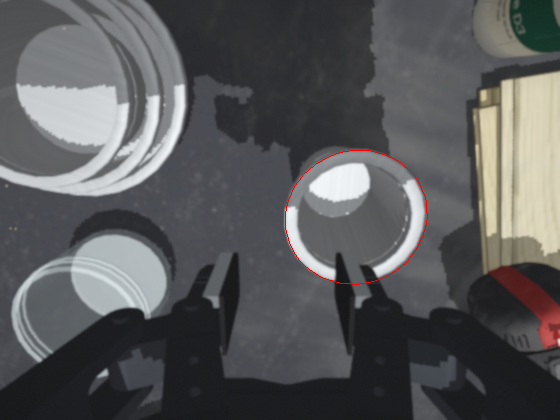

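View pics/s4.png

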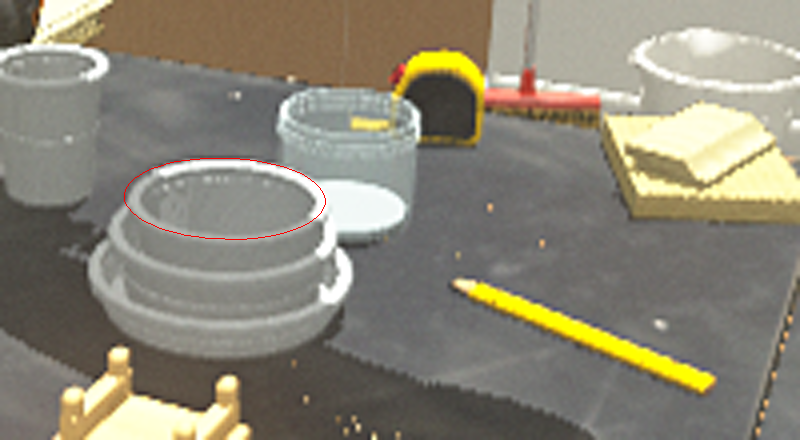

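d's rim matches its predicted circle (centre about (356,217)); in the side view b stands level in a. Grasping d.

Scaled: 0.08 m / 0.75 = 0.1067, 0.06 m / 0.75 = 0.08.

Call:
jog_arm(
  motion={"ax":[0, 0, 0, 0, 0, 0, 0, 0], "ay":[0, 0, 0, 0, 0, 0, 0, 0], "az":[0, 0, 0, 0, 0, 0, 0, 0], "x":[-0.0008, -0.0008, -0.0008, -0.0008, -0.0008, -0.0008, -0.0008, -0.0008], "y":[0.0023, 0.0023, 0.0023, 0.0023, 0.0023, 0.0023, 0.0023, 0.0023], "z":[0.04, 0.08, 0.1067, 0.1067, 0.1067, 0.1067, 0.1067, 0.1067], "aperture":[0.04, 0.04, 0.04, 0.04, 0, 0, 0, 0]},
)

```text
clock: 14.52
eef_pos: [0.604, -0.1082, 0.0813]
tool_rot: [0.767, 0.642, 0.001, 0.001]
ft_force: [-1.9, 1.1, 5.9]
grip_width: 0.0064
grasp_force: 56.3
```

Call:
jog_arm(
  motion={"ax":[0, 0, 0, 0], "ay":[0, 0, 0, 0], "az":[0, 0, 0, 0], "x":[0, 0, 0, 0], "y":[0, 0, 0, 0], "z":[-0.0667, -0.1333, -0.16, -0.16], "aperture":[0, 0, 0, 0]},
)

```text
clock: 15.02
eef_pos: [0.6041, -0.1085, 0.2013]
tool_rot: [0.767, 0.642, 0.001, 0.002]
ft_force: [-0.3, 0.4, -2.3]
grip_width: 0.0067
grasp_force: 58.0
```

```bash
python3 - <<'E'
from h import *
go([.463-.0375,-.008,.20],0)
E
```

```text
rv [ 0.004  0.    -0.177] d [ 0.0674 -0.1935  0.0005] at [ 0.6041 -0.1085  0.2013]
```

Scaled: -0.193 m / 0.75 = -0.2573, 0.0674 m / 0.75 = 0.0899, -0.177 rad / 3.1416 = -0.0563.

Call:
jog_arm(
  motion={"ax":[0, 0, 0, 0, 0, 0], "ay":[0, 0, 0, 0, 0, 0], "az":[-0.0563, -0.0563, -0.0563, -0.0563, -0.0563, -0.0563], "x":[0.0899, 0.0899, 0.0899, 0.0899, 0.0899, 0.0899], "y":[-0.2573, -0.2573, -0.2573, -0.2573, -0.2573, -0.2573], "z":[0, 0, 0, 0, 0, 0], "aperture":[0, 0, 0, 0, 0, 0]},
)

```text
clock: 15.78
eef_pos: [0.4262, -0.0083, 0.1991]
tool_rot: [0.707, 0.707, 0.0, 0.0]
ft_force: [0.2, 0.0, -3.4]
grip_width: 0.0066
grasp_force: 58.1
```

```bash
python3 - <<'E'
from h import *
go([.463-.0367,-.008,.0933],0)
E
```

```text
rv [ 0.001  0.    -0.   ] d [3.000e-04 1.000e-04 1.058e-01] at [ 0.4262 -0.0083  0.1991]
```

Scaled: 0.106 m / 0.75 = 0.1413, 0.104 m / 0.75 = 0.1387.

Call:
jog_arm(
  motion={"ax":[0, 0, 0, 0, 0, 0, 0, 0, 0], "ay":[0, 0, 0, 0, 0, 0, 0, 0, 0], "az":[0, 0, 0, 0, 0, 0, 0, 0, 0], "x":[0, 0, 0, 0, 0, 0, 0, 0, 0], "y":[0, 0, 0, 0, 0, 0, 0, 0, 0], "z":[0.0533, 0.1067, 0.1307, 0.1387, 0.1413, 0.1413, 0.1413, 0.1413, 0.1413], "aperture":[0, 0, 0, 0, 0, 0, 0.03, 0.03, 0.03]},
)

```text
clock: 16.9
eef_pos: [0.4258, -0.008, 0.0934]
tool_rot: [0.707, 0.707, 0.0, 0.0]
ft_force: [0.8, -0.5, 0.1]
grip_width: 0.0303
grasp_force: 0.0
```

Call:
jog_arm(
  motion={"ax":[0, 0, 0, 0], "ay":[0, 0, 0, 0], "az":[0, 0, 0, 0], "x":[0, 0, 0, 0], "y":[0, 0, 0, 0], "z":[-0.0667, -0.1333, -0.16, -0.16], "aperture":[0.04, 0.04, 0.04, 0.04]},
)

```text
clock: 17.4
eef_pos: [0.4265, -0.0079, 0.2149]
tool_rot: [0.707, 0.707, 0.002, 0.002]
ft_force: [0.2, -0.6, 0.4]
grip_width: 0.0403
grasp_force: 0.0
```

```bash
python3 - <<'E'
from h import *
s=2.85
H=w("top",140+110/s,145+240/s,.009);T=w("top",140+88/s,145+410/s,.007);print(H,T,np.linalg.norm(H-T))
e=(T-H)[:2];e/=np.linalg.norm(e);O=(H+T)[:2]/2-e*(.0375);print("O",O,np.arctan2(e[1],e[0]))
th=np.arctan2(e[1],e[0])-np.pi/2; print(th); go([*O,.16],th); print(bot.get_obs()["joint_pos"])
E
```

```text
[0.4970492  0.30823708 0.009     ] [0.31126051 0.33254807 0.007     ] 0.18738319653441754
O [0.44133788 0.31552707] 3.011479021362436
1.4406826945675393
rv [ 0.004  0.003 -1.441] d [0.3234 0.0146 0.0549] at [ 0.4265 -0.0079  0.2149]
[-1.85101060e-02  1.00599174e-01 -2.09269578e-01  1.25637555e+00
  2.77350956e-05  1.55226583e+00]
```

Scaled: 0.3234 m / 0.75 = 0.4312, 0.055 m / 0.75 = 0.0733, -1.44 rad / 3.1416 = -0.4584.

Call:
jog_arm(
  motion={"ax":[0, 0, 0, 0, 0, 0, 0, 0, 0, 0], "ay":[0, 0, 0, 0, 0, 0, 0, 0, 0, 0], "az":[-0.4584, -0.4584, -0.4584, -0.4584, -0.4584, -0.4584, -0.4584, -0.4584, -0.4584, -0.4584], "x":[0.4312, 0.4312, 0.4312, 0.4312, 0.4312, 0.4312, 0.4312, 0.4312, 0.4312, 0.4312], "y":[0.0195, 0.0195, 0.0195, 0.0195, 0.0195, 0.0195, 0.0195, 0.0195, 0.0195, 0.0195], "z":[0, 0, 0, 0, 0, 0, 0.0733, 0.0733, 0.0733, 0.0733], "aperture":[0.045, 0.045, 0.045, 0.045, 0.045, 0.045, 0.045, 0.045, 0.045, 0.045]},
)

```text
clock: 18.65
eef_pos: [0.4397, 0.3156, 0.1581]
tool_rot: [0.066, 0.998, 0.0, 0.0]
ft_force: [0.3, 0.4, -0.1]
grip_width: 0.0446
grasp_force: 0.0
```

```bash
python3 - <<'E'
from h import *
go([.4413,.3155,.003],1.4407)
for P in ([.497,.308,.009],[.3113,.3325,.007],[.4413,.3155,.013]): print(pr("wrist",P))
snap("wrist","w5.png"); 
E
```

```text
rv [ 0.     0.    -0.003] d [-1.600e-03  1.000e-04  1.551e-01] at [0.4397 0.3156 0.1581]
[286.45142618 253.15596967]
[285.90682095  10.60367081]
[286.48861665 190.4488985 ]
```

View pics/w5.png

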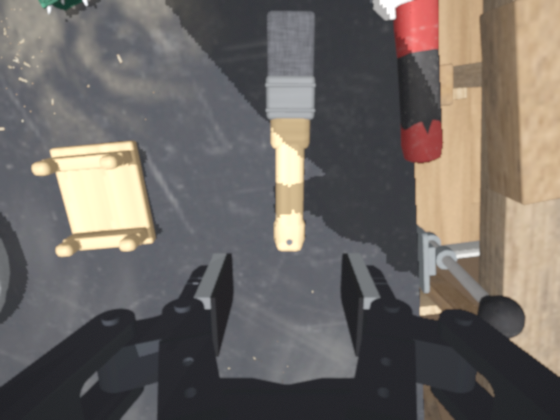

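The brush's handle end is at (289,250) and its tip at (291,11), about 3 mm to tool +y of the prediction; the rest's post tops are at (40,167), (108,161), (65,249) and (127,243).

```bash
python3 - <<'E'
from h import *
P=np.array([w("wrist",*p,.037)[:2] for p in ((40,167),(108,161),(65,249),(127,243))]);print(P.round(4),P.mean(0))
print([np.linalg.norm(P[i]-P[j]).round(4) for i,j in((0,1),(2,3),(0,2),(1,3))]); e=(P[0]+P[1]-P[2]-P[3]);print(np.arctan2(e[1],e[0]))
print(w("wrist",289,250,.009),w("wrist",291,11,.007))
E
```

```text
[[0.3947 0.1429]
 [0.3969 0.1926]
 [0.459  0.1416]
 [0.4605 0.1901]] [0.42776376 0.16681591]
[np.float64(0.0497), np.float64(0.0485), np.float64(0.0643), np.float64(0.0636)]
3.1113130461644047
[0.49487644 0.31068018 0.009     ] [0.3122382  0.33620217 0.007     ]
```

Call:
jog_arm(
  motion={"ax":[0, 0, 0, 0, 0, 0, 0, 0, 0], "ay":[0, 0, 0, 0, 0, 0, 0, 0, 0], "az":[0, 0, 0, 0, 0, 0, 0, 0, 0], "x":[-0.0021, -0.0021, -0.0021, -0.0021, -0.0021, -0.0021, -0.0021, -0.0021, -0.0021], "y":[0.004, 0.004, 0.004, 0.004, 0.004, 0.004, 0.004, 0.004, 0.004], "z":[0.08, 0.16, 0.2, 0.2067, 0.2067, 0.2067, 0.2067, 0.2067, 0.2067], "aperture":[0.045, 0.045, 0.045, 0.045, 0.045, 0, 0, 0, 0]},
)

```text
clock: 19.82
eef_pos: [0.443, 0.3194, 0.0056]
tool_rot: [0.065, 0.998, 0.001, 0.002]
ft_force: [0.5, -1.3, 5.5]
grip_width: 0.0198
grasp_force: 59.1
```

The rows are not in the units I measure in: shifts go in shares of 75 cm and turns go in shares of pi rad. I convert before sending: -0.24 m / 0.75 = -0.32, -0.18 m / 0.75 = -0.24.

Call:
jog_arm(
  motion={"ax":[0, 0, 0, 0, 0], "ay":[0, 0, 0, 0, 0], "az":[0, 0, 0, 0, 0], "x":[0, 0, 0, 0, 0], "y":[0, 0, 0, 0, 0], "z":[-0.08, -0.16, -0.24, -0.32, -0.32], "aperture":[0, 0, 0, 0, 0]},
)

```text
clock: 20.45
eef_pos: [0.4441, 0.3203, 0.2503]
tool_rot: [0.065, 0.998, 0.004, 0.005]
ft_force: [0.3, 0.0, -0.8]
grip_width: 0.0198
grasp_force: 59.2
```

```bash
cat >> h.py <<'E'
def dip(J,al,tipz,off=-.015,L=.1325):
    f=np.arctan2(J[1],J[0]);u=np.array([np.cos(f),np.sin(f),0]);Z=np.array([0,0,1.])
    x=-np.cos(al)*u-np.sin(al)*Z;z=-np.cos(al)*Z+np.sin(al)*u;y=np.cross(z,x)
    tip=np.array([*J,0])+off*u+tipz*Z;go(tip-L*x,R=Ro.from_matrix(np.c_[x,y,z]))
E
python3 - <<'E'
from h import *
J=(.441,-.165)
dip(J,0,.23);print(bot.get_obs()["joint_pos"])
E
```

```text
rv [0.01  0.009 0.227] d [-0.1746 -0.5082  0.0173] at [0.4441 0.3203 0.2503]
[6.24784107e-01 3.18148526e-01 1.59089850e-01 1.39809042e+00
 3.30234029e-05 7.55699588e-01]
```

Scaled: -0.5 m / 0.75 = -0.6667, -0.1 m / 0.75 = -0.1333, 0.227 rad / 3.1416 = 0.0723.

Call:
jog_arm(
  motion={"ax":[0, 0, 0, 0, 0, 0, 0, 0, 0, 0], "ay":[0, 0, 0, 0, 0, 0, 0, 0, 0, 0], "az":[0.0723, 0.0723, 0.0723, 0.0723, 0.0723, 0.0723, 0.0723, 0.0723, 0.0723, 0.0723], "x":[-0.1333, -0.1333, -0.1333, -0.1333, -0.1333, -0.1333, -0.1333, -0.1333, -0.1333, -0.1333], "y":[-0.6667, -0.6667, -0.6667, -0.6667, -0.6667, -0.6667, -0.6667, -0.6667, -0.6667, -0.6667], "z":[0, 0, 0, 0, 0, 0, 0, 0, 0, 0], "aperture":[0, 0, 0, 0, 0, 0, 0, 0, 0, 0]},
)

```text
clock: 21.7
eef_pos: [0.4747, -0.1906, 0.2423]
tool_rot: [0.179, 0.984, 0.0, -0.001]
ft_force: [-0.1, 0.5, -1.6]
grip_width: 0.0201
grasp_force: 59.3
```

```bash
python3 - <<'E'
from h import *
dip((.441,-.165),1.13,.13);print(bot.get_obs()["joint_pos"])
E
```

```text
rv [-0.    -1.132 -0.002] d [-0.001   0.0122 -0.0075] at [ 0.4747 -0.1906  0.2423]
[-3.82135093e-01  2.60727892e-01  6.02687681e-02  1.37239467e+00
  5.60143492e-04 -2.25778211e-02]
```

Scaled: 0.012 m / 0.75 = 0.016, -0.008 m / 0.75 = -0.0107, -1.13 rad / 3.1416 = -0.3597.

Call:
jog_arm(
  motion={"ax":[0, 0, 0, 0, 0, 0, 0, 0], "ay":[-0.0598, -0.1197, -0.1795, -0.2394, -0.2992, -0.3597, -0.3597, -0.3597], "az":[0, 0, 0, 0, 0, 0, 0, 0], "x":[0, 0, 0, 0, 0, 0, 0, 0], "y":[0.016, 0.016, 0.016, 0.016, 0.016, 0.016, 0.016, 0.016], "z":[-0.0107, -0.0107, -0.0107, -0.0107, -0.0107, -0.0107, -0.0107, -0.0107], "aperture":[0, 0, 0, 0, 0, 0, 0, 0]},
)

```text
clock: 22.7
eef_pos: [0.4837, -0.1786, 0.2567]
tool_rot: [0.149, 0.832, -0.094, 0.526]
ft_force: [-0.7, 0.1, -1.0]
grip_width: 0.02
grasp_force: 59.3
```

```bash
python3 - <<'E'
from h import *
dip((.441,-.165),1.13,.02);print(bot.get_obs()["joint_pos"])
c=[(.441,-.165,.075,.046)]
im=[]
x=lambda n,*a:snap(n,f"{n}6.png",*a,circ=c)
x("side",260,120,460,260,4);x("top",200,150,400,290,4)
a,b=cv2.imread("pics/side6.png"),cv2.imread("pics/top6.png")
cv2.imwrite("pics/c6.png",cv2.resize(np.hstack([a[:,:],b]),(800,280),interpolation=cv2.INTER_AREA))
E
```

```text
rv [ 0.004 -0.003  0.001] d [ 0.107  -0.0023  0.0473] at [ 0.4837 -0.1786  0.2567]
[-3.53753033e-01 -2.30456341e-01 -1.08636549e+00 -4.11832537e-01
  1.64580711e-04  7.34062265e-04]
```

View pics/side6.png

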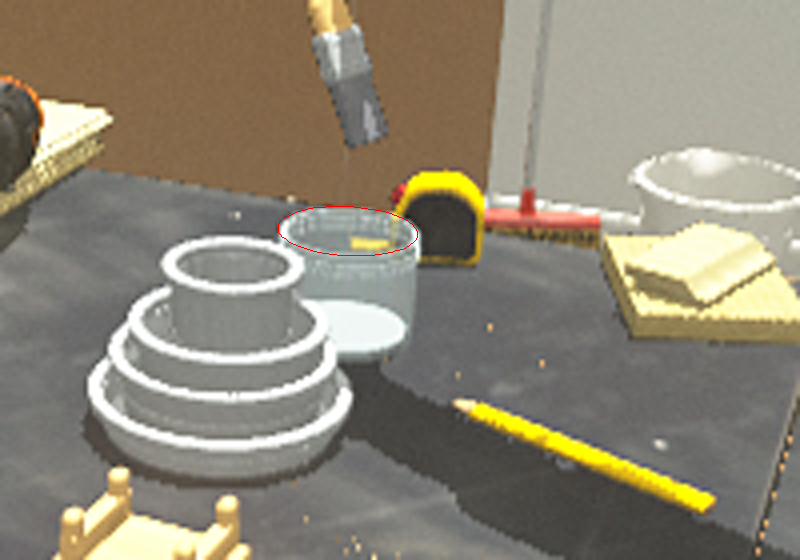

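The nest is complete and level. The jar rim lies on the predicted circle (278–420, 205–258) with the bristles above it. Joint 3 is near its limit, so I'll use less tilt.

```bash
python3 - <<'E'
from h import *
dip((.441,-.166),.95,.12,-.022);dip((.441,-.166),.95,.018,-.022)
E
```

```text
rv [0.005 0.17  0.002] d [ 0.0181 -0.0028  0.0224] at [ 0.482  -0.1786  0.2538]
rv [0.005 0.17  0.002] d [ 0.1099 -0.0028  0.0668] at [ 0.482  -0.1786  0.2538]
```

Scaled: 0.022 m / 0.75 = 0.0293, 0.018 m / 0.75 = 0.024, 0.17 rad / 3.1416 = 0.0541.

Call:
jog_arm(
  motion={"ax":[0, 0, 0, 0], "ay":[0.0286, 0.0541, 0.0541, 0.0541], "az":[0, 0, 0, 0], "x":[0.0133, 0.024, 0.024, 0.024], "y":[-0.004, -0.004, -0.004, -0.004], "z":[0.0147, 0.0293, 0.0293, 0.0293], "aperture":[0, 0, 0, 0]},
)

```text
clock: 23.3
eef_pos: [0.4918, -0.1866, 0.2284]
tool_rot: [0.158, 0.875, -0.081, 0.451]
ft_force: [-0.4, -0.3, 0.0]
grip_width: 0.02
grasp_force: 59.3
```

```bash
python3 - <<'E'
from h import *
dip((.441,-.166),.95,.12,-.022);dip((.441,-.166),.95,.018,-.022);print(bot.get_obs()["joint_pos"])
q,R=tool();print(q+R.apply([.1325,0,0]))
E
```

```text
rv [0.002 0.002 0.002] d [0.0003 0.0014 0.0006] at [ 0.4918 -0.1866  0.2284]
rv [0.002 0.002 0.002] d [0.0834 0.0014 0.0597] at [ 0.4918 -0.1866  0.2284]
[-0.36758894 -0.19425091 -0.94668177 -0.13398739  0.00856362 -0.00589075]
[ 0.4197928  -0.15971012  0.1204137 ]
```

Call:
jog_arm(
  motion={"ax":[0, 0, 0, 0, 0, 0], "ay":[0, 0, 0, 0, 0, 0], "az":[0, 0, 0, 0, 0, 0], "x":[0.0267, 0.0547, 0.0827, 0.1107, 0.1107, 0.1107], "y":[0.0013, 0.0013, 0.0013, 0.0013, 0.0013, 0.0013], "z":[0.0193, 0.0387, 0.0587, 0.0787, 0.0787, 0.0787], "aperture":[0, 0, 0, 0, 0, 0]},
)

```text
clock: 24.05
eef_pos: [0.4988, -0.1885, 0.1318]
tool_rot: [0.158, 0.876, -0.081, 0.448]
ft_force: [-0.8, -0.5, -0.8]
grip_width: 0.0199
grasp_force: 59.3
```

```bash
python3 - <<'E'
from h import *
print(bot.get_obs()["joint_pos"])
q,R=tool();print(q+R.apply([.1325,0,0]))
snap("side","s7.png",260,120,460,260,4,circ=[(.441,-.166,.075,.046)])
E
```

```text
[-0.36456286  0.11406036 -1.0878945  -0.5772315   0.00565063 -0.00398495]
[ 0.42620108 -0.1613769   0.0243566 ]
```

View pics/s7.png

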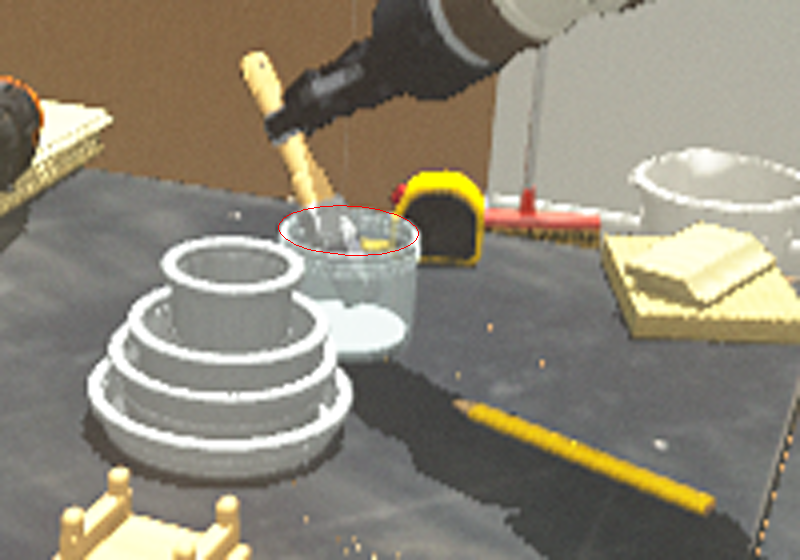

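The brush's bristles are inside the jar, tip at 24 mm height and clear of the walls. Retracting straight up and untilting.

Scaled: -0.12 m / 0.75 = -0.16, -0.09 m / 0.75 = -0.12, 0.94 rad / 3.1416 = 0.2992.

Call:
jog_arm(
  motion={"ax":[0, 0, 0, 0, 0, 0, 0, 0, 0, 0], "ay":[0, 0, 0, 0, 0, 0.0605, 0.121, 0.1814, 0.2419, 0.2992], "az":[0, 0, 0, 0, 0, 0, 0, 0, 0, 0], "x":[-0.04, -0.08, -0.12, -0.16, -0.16, -0.16, -0.16, -0.16, -0.16, -0.16], "y":[0, 0, 0, 0, 0, 0, 0, 0, 0, 0], "z":[-0.028, -0.0573, -0.0853, -0.1133, -0.1133, -0.1133, -0.1133, -0.1133, -0.1133, -0.1133], "aperture":[0, 0, 0, 0, 0, 0, 0, 0, 0, 0]},
)

```text
clock: 25.35
eef_pos: [0.4997, -0.1889, 0.2793]
tool_rot: [0.178, 0.984, -0.005, 0.028]
ft_force: [1.3, -1.2, -1.3]
grip_width: 0.0199
grasp_force: 59.3
```

```bash
python3 - <<'E'
from h import *
yaw=3.111
O=np.array([.428,.163])-.0025*np.array([np.cos(yaw),np.sin(yaw)])
go([*O,.23],yaw-np.pi/2);print(bot.get_obs()["joint_pos"])
E
```

```text
rv [-0.009  0.056 -0.327] d [0.1906 0.3053 0.0387] at [ 0.4997 -0.1889  0.2793]
[-3.61618332e-01  2.49296701e-01  1.38832377e-01  1.40433239e+00
  2.49329536e-04 -3.80544082e-03]
```

Scaled: 0.305 m / 0.75 = 0.4067, 0.191 m / 0.75 = 0.2547, -0.327 rad / 3.1416 = -0.1041.

Call:
jog_arm(
  motion={"ax":[0, 0, 0, 0, 0, 0, 0, 0, 0], "ay":[0.0159, 0.0159, 0.0159, 0.0159, 0.0159, 0.0159, 0.0159, 0.0159, 0.0159], "az":[-0.1041, -0.1041, -0.1041, -0.1041, -0.1041, -0.1041, -0.1041, -0.1041, -0.1041], "x":[0.2547, 0.2547, 0.2547, 0.2547, 0.2547, 0.2547, 0.2547, 0.2547, 0.2547], "y":[0.4067, 0.4067, 0.4067, 0.4067, 0.4067, 0.4067, 0.4067, 0.4067, 0.4067], "z":[0.0533, 0.0533, 0.0533, 0.0533, 0.0533, 0.0533, 0.0533, 0.0533, 0.0533], "aperture":[0, 0, 0, 0, 0, 0, 0, 0, 0]},
)

```text
clock: 26.48
eef_pos: [0.4311, 0.1611, 0.2273]
tool_rot: [0.017, 1.0, -0.006, 0.004]
ft_force: [0.3, -0.8, -1.3]
grip_width: 0.0195
grasp_force: 59.3
```

```bash
python3 - <<'E'
from h import *
go([.4305,.163,.10],3.111-np.pi/2)
yaw=-.03;e=np.array([np.cos(yaw),np.sin(yaw)]);n=np.array([-e[1],e[0]])
c=[(*(np.array([.428,.163])+a*32e-3*e+b*25e-3*n),.04,.005) for a in(1,-1) for b in(1,-1)]
snap("wrist","w8.png",circ=c)
E
```

```text
rv [-0.012  0.008 -0.002] d [0.0017 0.0034 0.1272] at [0.4311 0.1611 0.2273]
```

View pics/w8.png

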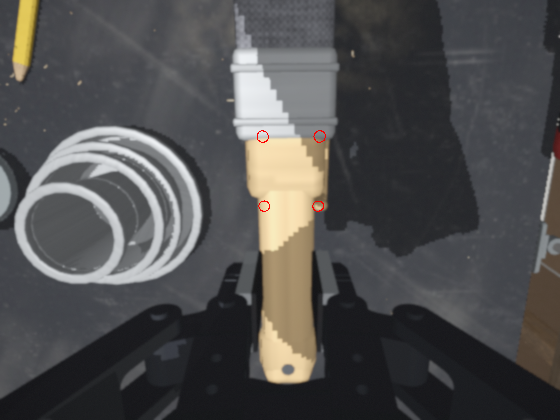

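The held brush covers the rest; only its lower-right post shows at (327,208), about 4 mm to +y of the prediction, so the rest's y is about 0.166 (matching the earlier wrist measurement). Correcting and lowering to just above the posts.

Scaled: 0.16 m / 0.75 = 0.2133, 0.06 m / 0.75 = 0.08, -0.012 rad / 3.1416 = -0.0038.

Call:
jog_arm(
  motion={"ax":[-0.0038, -0.0038, -0.0038, -0.0038, -0.0038], "ay":[0.0025, 0.0025, 0.0025, 0.0025, 0.0025], "az":[0, 0, 0, 0, 0], "x":[0.0023, 0.0023, 0.0023, 0.0023, 0.0023], "y":[0.008, 0.008, 0.008, 0.008, 0.008], "z":[0.08, 0.16, 0.2133, 0.2133, 0.2133], "aperture":[0, 0, 0, 0, 0]},
)

```text
clock: 27.15
eef_pos: [0.4323, 0.1664, 0.0688]
tool_rot: [0.016, 1.0, 0.001, 0.001]
ft_force: [0.3, 0.1, 0.1]
grip_width: 0.02
grasp_force: 59.3
```

```bash
python3 - <<'E'
from h import *
go([.4305,.1657,.0326],3.111-np.pi/2)
# wrist picture: wood-coloured post right of handle near predicted rows
c=bot.calibration("wrist");im=bot.camera("wrist");hsv=cv2.cvtColor(im,cv2.COLOR_RGB2HSV)
m=(hsv[:,:,0]>8)&(hsv[:,:,0]<30)&(hsv[:,:,1]>60)
yaw=-.03;e=np.array([np.cos(yaw),np.sin(yaw)]);n=np.array([-e[1],e[0]])
for a in(1,-1):
  for b in(1,-1):
    print(a,b,[pr("wrist",[*(np.array([.428,.166])+a*32e-3*e+b*k*n),.04],c).round(1).tolist() for k in(.018,.033)])
for v in range(40,300,12):
    x=np.where(m[v])[0]; r=np.split(x,np.where(np.diff(x)>2)[0]+1); print(v,[(q[0],q[-1]) for q in r if len(q)>4])
E
```

```text
rv [ 0.002  0.003 -0.002] d [ 0.0018 -0.0008  0.0362] at [0.4323 0.1664 0.0688]
1 1 [[319.6, 295.3], [348.5, 295.2]]
1 -1 [[250.2, 295.5], [221.3, 295.6]]
-1 1 [[322.7, 174.4], [354.6, 174.3]]
-1 -1 [[246.1, 174.6], [214.1, 174.7]]
40 []
52 []
64 []
76 []
88 []
100 []
112 []
124 []
136 []
148 [(np.int64(225), np.int64(346))]
160 [(np.int64(225), np.int64(346))]
172 [(np.int64(221), np.int64(350))]
184 [(np.int64(227), np.int64(345))]
196 [(np.int64(227), np.int64(269)), (np.int64(275), np.int64(344))]
208 [(np.int64(228), np.int64(270)), (np.int64(274), np.int64(343))]
220 [(np.int64(228), np.int64(343))]
232 [(np.int64(229), np.int64(342))]
244 [(np.int64(229), np.int64(341))]
256 [(np.int64(230), np.int64(244)), (np.int64(261), np.int64(312)), (np.int64(329), np.int64(341))]
268 [(np.int64(261), np.int64(312))]
280 [(np.int64(261), np.int64(312))]
292 [(np.int64(262), np.int64(311))]
```

Rest outline (229–342) and handle (261–312) are centred on each other within 1 px. Lowering and releasing.

Scaled: 0.036 m / 0.75 = 0.048, 0.03 m / 0.75 = 0.04.

Call:
jog_arm(
  motion={"ax":[0, 0, 0, 0, 0], "ay":[0, 0, 0, 0, 0], "az":[0, 0, 0, 0, 0], "x":[0.0024, 0.0024, 0.0024, 0.0024, 0.0024], "y":[-0.0011, -0.0011, -0.0011, -0.0011, -0.0011], "z":[0.0267, 0.04, 0.048, 0.048, 0.048], "aperture":[0, 0, 0, 0, 0]},
)

```text
clock: 27.82
eef_pos: [0.4298, 0.1661, 0.0322]
tool_rot: [0.015, 1.0, 0.001, 0.001]
ft_force: [-1.2, 0.8, 4.0]
grip_width: 0.0197
grasp_force: 59.9
```

Call:
jog_arm(
  motion={"ax":[0, 0, 0, 0, 0, 0, 0, 0], "ay":[0, 0, 0, 0, 0, 0, 0, 0], "az":[0, 0, 0, 0, 0, 0, 0, 0], "x":[0, 0, 0, 0, 0, 0, 0, 0], "y":[0, 0, 0, 0, 0, 0, 0, 0], "z":[0, 0, 0, -0.08, -0.16, -0.24, -0.2667, -0.2667], "aperture":[0.04, 0.04, 0.04, 0.04, 0.04, 0.04, 0.04, 0.04]},
)

```text
clock: 28.82
eef_pos: [0.43, 0.1662, 0.233]
tool_rot: [0.015, 1.0, 0.001, 0.002]
ft_force: [-0.1, -0.7, 0.1]
grip_width: 0.0405
grasp_force: 0.0
```

```bash
python3 - <<'E'
from h import *
c=bot.calibration("wrist");im=bot.camera("wrist");hsv=cv2.cvtColor(im,cv2.COLOR_RGB2HSV)
m=(hsv[:,:,0]>8)&(hsv[:,:,0]<30)&(hsv[:,:,1]>60)
print([(k,pr("wrist",[*p],c).round(0).tolist()) for k,p in dict(H=(.483,.1615,.033),T=(.298,.167,.033),F=(.373,.165,.039)).items()])
for v in range(90,300,12):
    x=np.where(m[v])[0]; r=np.split(x,np.where(np.diff(x)>2)[0]+1); print(v,[(int(q[0]),int(q[-1])) for q in r if len(q)>4])
cv2.imwrite("pics/w9.png",im[:,:,::-1])
E
```

```text
[('H', [283.0, 226.0]), ('T', [282.0, 18.0]), ('F', [282.0, 111.0])]
90 []
102 []
114 [(268, 302)]
126 [(252, 320)]
138 [(252, 278), (283, 321)]
150 [(252, 260), (263, 278), (283, 320)]
162 [(253, 260), (264, 278), (283, 319)]
174 [(253, 257), (262, 279), (283, 319), (543, 559)]
186 [(253, 257), (261, 318), (541, 559)]
198 [(253, 318), (539, 559)]
210 [(257, 263), (273, 300), (307, 315), (537, 559)]
222 [(275, 298), (535, 559)]
234 [(541, 559)]
246 [(554, 559)]
258 [(530, 553)]
270 [(527, 538), (546, 559)]
282 [(517, 559)]
294 [(515, 559)]
```

The brush's handle end is at row 228 (expected 226), lying between the posts. I'll do a last numeric check of the nest and jar.

```bash
python3 - <<'E'
from h import *
snap("side","s9.png",260,120,460,260,4)
a=cv2.imread("pics/side6.png",0).astype(float);b=cv2.imread("pics/s9.png",0).astype(float)
for n,(x0,y0,x1,y1) in dict(nest=(80,225,270,480),jar=(345,262,420,360),tape=(425,170,490,265)).items():
    ph=cv2.phaseCorrelate(a[y0:y1,x0:x1].copy(),b[y0:y1,x0:x1].copy());print(n,np.round(ph[0],2),round(ph[1],2),"mean diff",np.abs(a-b)[y0:y1,x0:x1].mean().round(1))
find("d",(.463,-.008),.015,z=.106)
# bristle height: tip as seen by side and wrist views should agree with (.298,.167,.033)
im=bot.camera("side");p=pr("side",[.298,.167,.033]);q=pr("side",[.298,.167,.007]);f=pr("side",[.343,.167,.033]);print(p,q,f)
hsv=cv2.cvtColor(im,cv2.COLOR_RGB2HSV);u,v=int(p[0]),int(p[1]);print(im[v-14:v+15:2,u-24:u+16:3].mean(2).astype(int))
E
```

```text
nest [ 0.04 -0.  ] 0.99 mean diff 7.0
jar [0.55 0.17] 0.95 mean diff 6.6
tape [-0.02 -0.01] 0.93 mean diff 4.7
d [ 0.4584 -0.0089] score 62.5
[358.4849338  264.28689481] [357.56639781 275.58862646] [336.49931996 258.70077184]
[[110 115 127 136 144 136 132 132 132 136 136 128 121 121]
 [255 255 122 124 122 122 123 127 132 137 140 138 132 127]
 [254 255 220 162 117 129 127 131 145 143 142 144 142 132]
 [254 244 233 234 233 235 129 141 149 151 152 152 147 140]
 [255 236 236 236 234 238 241 233 193 140 136 142 147 139]
 [250 244 241 238 241 238 235 234 235 125 127 136 138 135]
 [135 178 192 191 188 192 243 241 218 129 136 140 142 124]
 [108 111 116 125 130 133 136 133 126 147 137 134 139 134]
 [140 132 107 106 111 125 134 130 117 163 152 138 133 138]
 [146 148 135 124 107 108 105 101 181 161 156 153 135 138]
 [ 73 120 115 118 122 135 135 128 182 161 169 178 146 128]
 [106  72  94 122 129 144 170 163 178  95  67  67  78  96]
 [ 72  77  77  78  74 103 146 175 179  93  58  63  61  65]
 [ 76  78  80  77  76  73  76 124 183  88 211  58  64  61]
 [ 83  83  83  93  86  82  74  82 170  88 176 238  54  56]]
```

```bash
python3 -c "
from workcell import bot
print(bot.job_done())"
```

```text
the job is handed in; nothing more can be done
None
```

I handed the job in: pots a, b and d are nested in the pan (c was not there), and the brush was dipped in the jar and laid in the rest's notches, bristles about 30 mm above the bench; by my last image checks the pots and jar had not shifted.

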